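# Restock the needle rack

### The job

Restock the needle rack: with your fingertips, slide the orange carton across the bench and straight into the empty bay under the orange tab, until it stands square and fully home against the rack's back plate like its neighbours. Only push it, never pick it up or tip it, and leave the blue and green cartons, the vial and the pump bottle where they are.

Things in the scene. Friction and masses are not known exactly. Their poses are not given: they have to be found in the camera images.
- orange_carton: Cardboard needle carton, orange with white panels, 105 (x, front to back) x 90 (y) x 62 mm high, about 0.2 kg, loose. Stands askew on the bench between robot and rack, front end roughly towards the robot; to be pushed only. Origin: centre of its underside; x points from its front end to its back end, z up.
- tab_orange: Orange label tab, 60 mm wide, fixed on the top edge of the rack's back plate over the middle of its bay, top 82 mm above the bench. Origin: on the bench below it, on the plate face that cartons are pushed against, half-way across the bay. x points the way cartons go in, y along the plate, z up: a carton fully home has its origin at x = -0.0525, y about 0, no yaw in this frame.
- rack: Grey 3 mm sheet-steel rack fixed to the bench: back plate 45 mm high, 330 mm long; four dividers 45 mm high run 83 mm forward from it (front edges rounded, 6 mm thick). Three bays 106 mm wide, 109 mm apart, open at front, top and bottom: cartons slide on the bench, and stand 22 mm proud when home. Origin: on the bench, middle of the plate's carton-side face; x from open front to back, z up.
- blue_carton: Cardboard needle carton, blue with white panels, 105 (x, front to back) x 90 (y) x 62 mm high, about 0.2 kg, loose. It stands home in the bay with the blue tab; which bay that is varies. Origin: centre of its underside; x points from its front end to its back end, z up.
- green_carton: Cardboard needle carton, green with white panels, 105 (x, front to back) x 90 (y) x 62 mm high, about 0.2 kg, loose. It stands home in the bay with the green tab; which bay that is varies. Origin: centre of its underside; x points from its front end to its back end, z up.
- vial: Glass medicine vial with aluminium collar and orange cap, 22 mm diameter, 46 mm high, standing loose on the bench to the left of the work. Origin: centre of its underside.
- pump_bottle: Plastic hand-gel pump bottle, 62 mm diameter, 172 mm high with its pump head, spout reaching 48 mm from its axis, standing loose on the bench to the right of the work. Origin: centre of its underside.
There are look-alikes about, which are no part of the job. Several things have the shape of the orange_carton; the one meant has the colours described above.

How it is judged:
By the outcome, as a careful person would: the job done as asked, in the order asked, and still so for the second after the job is handed in, with the robot touching nothing.
It also fails if it takes over 58 s, if anything falls off the work surface, if the arm or the gripper's body presses on something with over 40 N, if the wrist force passes 120 N, or if a joint passes its speed limit or range.

### The arm

A 6-joint arm with a two-finger parallel gripper is mounted at the origin on the work surface. World frame = base frame: x ahead of the robot, y to its left, z up, the work surface at z = 0. Lengths are in m, angles in rad, forces in N, time in s.
With the tool pointing down it reaches from about 0.3 to 0.775 m from the base axis. Payload 14.6 kg.
Tool frame: the origin (TCP) lies midway between the tips of the shut fingers; the grasp point (between the pads) lies 19 mm behind it (arm.pinch_z is the distance from the TCP to the grasp point, in m); z points along the fingers, y is the line along which they close (so a half turn about z gives the same grasp; the last joint's range is limited). The gripper opens to 94 mm and grips with 3 to 60 N. Pads are 16 mm wide; open, the fingers measure 119 mm over their backs; the gripper's body (75 mm by 177 mm) begins 78 mm behind the grasp point.
Start: joints at [-1.199, 0.3, 1.521, -0, 1.321, -0.067], TCP at [0.234, -0.498, 0.205] pointing down, gripper open.
Joint ranges: [-3.03, 3.03], [-0.79, 2.21], [0.23, 2.52], [-1.04, 4.18], [0, 3.07], [-2.55, 2.55]. Speed limits (rad/s): [2.22, 2.22, 2.57, 3.14, 3.14, 3.14].

### API

Orientations are given as a 3x3 rotation matrix whose columns are the frame's x, y, z axes.
In Python, from workcell import arm gives the robot as it stands.
- The arm moves only by the tool send_rows, never from a script. Its argument "commands" is a list of rows, each an object with "slide": the shift along the tool's x, y, z in cm, a list of three; "twist": the turn, a rotation vector about the tool's x, y, z in degrees, a list of three; "hand": the closure, from 0 (fully open) to 1 (shut). In form: [{"slide": [dx, dy, dz], "twist": [rx, ry, rz], "hand": hand}, ...]. A call has 1 to 20 rows; each row is the pose to reach, as a shift and turn from the pose commanded when the call began, along the tool's axes at that moment; what a row does not reach only later rows make up. A row lasts 1/12 s, in which the tool goes at most 41.7 mm and 7.16 degrees, less where a joint would pass 70% of its speed; a pose out of reach is approached as far as the arm can. A call with a gripper value outside its range is refused whole. The fingers move at their own pace and stop on an object; "force" is the grip in N (left out, the last holds). Time passes only in rows, so rows that repeat a pose let the fingers close. It gives the time, the measured TCP pose, the force, the opening and the grip force at its end, in the units of the state.
- arm.get_state(): the state, without advancing time (a new reading comes with each control period).
- arm.camera(name): name is "side" or "top"; returns (picture, depth): 420x560x3 uint8, red, green, blue; 420x560 float32, m along the optical axis (not along the pixel's ray), 0 where there is no reading.
- arm.calibration(name): a dict with "K" (3x3 intrinsics, pixels), "k1" (the pictures are not rectified: a ray, as slopes to the right and down, at radius r is drawn at 1 + k1 r^2 times it, then the intrinsics apply), "extrinsics" (4x4, takes a point from world to camera coordinates). Camera axes: x right, y up, looking along -z (the intrinsics and any distortion apply to the point x, -y, -z); pixel columns grow to the right and rows downward; lengths in m; the calibration is good to about 2 mm. A picture is of the moment at which its call begins. calibration takes no time and is no camera call.
- arm.hand_in(): hands the job in; it is judged then, once.
The state is a dict: "time": time; "qpos": joint angles; "joint_velocities": joint speeds; "effort": joint torques, N m; "tool_pos": TCP position; "tcp_rot": TCP orientation; "contact_force": force on the tool from outside, world axes, zero at the start; "wrist_torque": the same for the moment, N m; "gripper_width": finger opening in m; "grip_force": force on a finger pad.
Only numpy, scipy, OpenCV 4.12 (cv2) and the standard library are available. Lean on these libraries where they do the work, as an engineer would, in place of code of your own. Each camera call takes 0.05 s, during which the arm holds its last target. There are 200 camera calls.

## Working session

There is one attempt and no reset: what is moved stays moved. The work goes in short steps, Python scripts to look and compute and a tool call to move; the robot and the scene stay as the last step left them, time stands still between calls to the robot, and variables do not carry over. Pictures are saved under pics/ and viewed, at most 10 in all, crops included, and the job is handed in when it is done.

Besides the shell and the picture viewer there is one more tool, called as name([rows], argument=value, ...), one row to a line, values as JSON. send_rows: Moves the arm, as the interface text tells. Its arguments: {"type":"object","properties":{"commands":{"type":"array","items":{"type":"object","properties":{"slide":{"type":"array","items":{"type":"number"}},"twist":{"type":"array","items":{"type":"number"}},"hand":{"type":"number"}}}},"force":{"type":"number"}},"required":["commands"]}

```bash
mkdir -p pics; cat > h.py <<'E'
import numpy as np, cv2
from workcell import arm
def snap(name,fn):
    p,d=arm.camera(name); cv2.imwrite('pics/'+fn,p[:,:,::-1]); return p,d
def cloud(name,d):
    c=arm.calibration(name);K=c['K'];k1=c['k1'];E=np.array(c['extrinsics'])
    v,u=np.mgrid[:d.shape[0],:d.shape[1]].astype(float)
    x=(u-K[0][2])/K[0][0];y=(v-K[1][2])/K[1][1]
    rd=np.hypot(x,y);r=rd.copy()
    for _ in range(20): r=rd/(1+k1*r*r)
    s=np.where(rd>0,r/np.maximum(rd,1e-9),1);x=x*s;y=y*s
    P=np.stack([x*d,-y*d,-d],-1)
    W=(P-E[:3,3])@E[:3,:3]
    W[d<=0]=np.nan
    return W
E
python3 - <<'E'
from h import *
for n in('top','side'):
    p,d=snap(n,n+'1.png');np.savez(n+'1.npz',p=p,d=d)
    c=arm.calibration(n);print(n,np.linalg.inv(c['extrinsics'])[:3,3])
s=arm.get_state();print(s['tool_pos'],s['tcp_rot'],s['time'],s['gripper_width'])
E
```

```text
top [ 0.39354482 -0.02025176  1.36146667]
side [0.15924398 0.49103786 0.77620802]
[ 0.23359659 -0.49766321  0.20494573] [[ 9.05254014e-01  4.24870612e-01 -3.64821354e-04]
 [ 4.24870761e-01 -9.05253497e-01  9.71049504e-04]
 [ 8.23145905e-05 -1.03404839e-03 -9.99999462e-01]] 0.1 0.09390309082583709
```

View pics/top1.png

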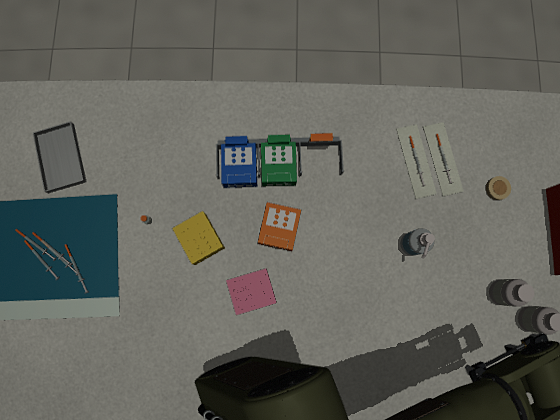

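View pics/side1.png

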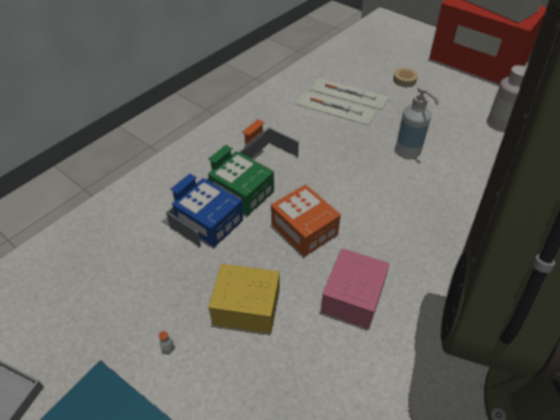

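Top view: the orange carton is at about (280,226), askew. The empty bay is the right one, with the orange tab at (321,138), and green is beside it at (280,160). A pink box at (251,291) and a yellow box at (198,238) stand nearby.

```bash
python3 - <<'E'
from h import *
for n in('top','side'):
    z=np.load(n+'1.npz');p,d=z['p'],z['d'];W=cloud(n,d)
    hsv=cv2.cvtColor(p,cv2.COLOR_RGB2HSV);H,S,V=[hsv[:,:,i].astype(int) for i in range(3)]
    X,Y,Z=W[...,0],W[...,1],W[...,2]
    print(n,'bench z',np.nanmedian(Z[(abs(X-.35)<.03)&(abs(Y+.15)<.03)]))
    top=(Z>.05)&(Z<.07)
    def box(nm,m):
        P=W[m]; (c,s,a)=cv2.minAreaRect(P[:,:2].astype(np.float32));print(nm,len(P),'z',np.median(P[:,2]).round(4),'c',np.round(c,4),'size',np.round(s,4),'ang',round(a,2))
    num,lab,st,ct=cv2.connectedComponentsWithStats((top&(X>.25)&(X<.85)&(abs(Y)<.3)).astype(np.uint8))
    for i in range(1,num):
        if st[i,4]>200:
            m=lab==i; box((np.median(H[m]),ct[i].round()),m)
    tab=(H<14)&(S>120)&(Z>.068)&(Z<.09)&(X>.6)
    if tab.sum()>5: box('tab',tab)
    rk=(Z>.035)&(Z<.049)&(X>.5)&(Y<.0)&(Y>-.2)&(S<90); 
    if rk.sum()>5:
        box('rack',rk)
        P=W[rk]; q=P[P[:,1]<-.1]; print('divider? ',q.min(0),q.max(0),np.median(q,0))
E
```

```text
top bench z -7.861663095349748e-05
(np.float64(69.0), array([278., 162.])) 1384 z 0.0616 c [ 0.7044 -0.0222] size [0.106  0.0903] ang 3.26
(np.float64(108.0), array([238., 163.])) 1393 z 0.0615 c [0.7002 0.081 ] size [0.1076 0.09  ] ang 3.37
(np.float64(12.0), array([279., 225.])) 1484 z 0.0619 c [ 0.5398 -0.0277] size [0.0902 0.1056] ang 78.89
(np.float64(24.0), array([197., 237.])) 1478 z 0.0615 c [0.5058 0.1792] size [0.1061 0.0906] ang 31.19
(np.float64(173.0), array([251., 291.])) 1562 z 0.0618 c [0.3731 0.0395] size [0.0906 0.1061] ang 18.12
tab 184 z 0.0819 c [ 0.7069 -0.4383] size [0.6804 0.052 ] ang 77.61
rack 163 z 0.0438 c [ 0.715  -0.1116] size [0.1061 0.1593] ang 6.35
divider?  [ 0.68383043 -0.19216034  0.03603622] [ 0.77044669 -0.1016808   0.04896767] [ 0.76008068 -0.18545085  0.04410125]
side bench z 0.0011368974399574836
(np.float64(69.0), array([240., 174.])) 1878 z 0.0633 c [ 0.706  -0.0214] size [0.1119 0.0918] ang 2.34
(np.float64(109.0), array([206., 203.])) 2191 z 0.0633 c [0.701  0.0815] size [0.1122 0.0929] ang 3.18
(np.float64(10.0), array([305., 212.])) 2184 z 0.0633 c [ 0.5381 -0.0274] size [0.0935 0.1078] ang 78.82
(np.float64(172.0), array([356., 281.])) 2873 z 0.063 c [0.3735 0.0404] size [0.0894 0.108 ] ang 17.98
(np.float64(23.0), array([244., 291.])) 3103 z 0.0631 c [0.5052 0.18  ] size [0.106  0.0926] ang 31.2
tab 307 z 0.0818 c [ 0.7059 -0.4407] size [0.6881 0.0573] ang 76.89
rack 295 z 0.0427 c [ 0.7112 -0.0938] size [0.112  0.1945] ang 3.62
divider?  [ 0.68551725 -0.19218907  0.03501726] [ 0.77305982 -0.100338    0.04898008] [ 0.75048717 -0.18429567  0.04246964]
```

```bash
python3 - <<'E'
from h import *
for n in('top','side'):
    z=np.load(n+'1.npz');p,d=z['p'],z['d'];W=cloud(n,d)
    hsv=cv2.cvtColor(p,cv2.COLOR_RGB2HSV);H,S,V=[hsv[:,:,i].astype(int) for i in range(3)]
    X,Y,Z=W[...,0],W[...,1],W[...,2]
    reg=(X>.6)&(X<.85)&(Y>-.25)&(Y<.2)
    for nm,lo,hi in(('or',0,15),('gr',60,80),('bl',100,120)):
        m=reg&(Z>.074)&(Z<.086)&(H>=lo)&(H<=hi)&(S>100); P=W[m]
        print(n,nm,len(P),P.mean(0).round(4),'y',P[:,1].min().round(4),P[:,1].max().round(4),'x',P[:,0].min().round(4),P[:,0].max().round(4))
    m=reg&(Z>.038)&(Z<.05)&(Y<-.07)&(S<100); P=W[m]
    pl=P[P[:,0]>.735]; pl=pl[(pl[:,1]>-.15)]
    dv=P[(P[:,0]<.74)&(P[:,1]<-.13)]
    print('plate',len(pl),np.polyfit(pl[:,1],pl[:,0],1),pl.mean(0).round(4)); print('div',len(dv),np.polyfit(dv[:,0],dv[:,1],1),dv.mean(0).round(4),'minx',dv[:,0].min(),'y',dv[:,1].min(),dv[:,1].max())
    g=reg&(Z>.038)&(Z<.05)&(Y>-.11)&(Y<-.065)&(S<100)&(X<.735);print('div2',g.sum(),W[g].mean(0) if g.any() else '', W[g].min(0) if g.any() else '')
z=np.load('top1.npz')
cv2.imwrite('pics/crop.png',cv2.resize(z['p'][120:260,200:360,::-1],None,fx=5,fy=4.2,interpolation=cv2.INTER_CUBIC)[:590])
E
```

```text
top or 152 [ 0.7658 -0.1314  0.082 ] y -0.1588 -0.1043 x 0.7536 0.7786
top gr 168 [ 0.7593 -0.0213  0.0813] y -0.0511 0.0077 x 0.7488 0.7696
top bl 156 [0.7536 0.0862 0.0812] y 0.0587 0.1152 x 0.7422 0.7655
plate 58 [-0.16143413  0.74256886] [ 0.7582 -0.097   0.0442]
div 33 [ 0.04952098 -0.22342668] [ 0.7138 -0.1881  0.0443] minx 0.683830433625689 y -0.19149718492122397 -0.18548620347041872
div2 25 [ 0.70268449 -0.07949779  0.04482178] [ 0.68046285 -0.08213037  0.03911663]
side or 138 [ 0.7663 -0.1272  0.0829] y -0.1566 -0.1012 x 0.7543 0.7803
side gr 135 [ 0.7579 -0.0167  0.0835] y -0.0454 0.0084 x 0.748 0.7686
side bl 177 [0.753  0.09   0.0833] y 0.0609 0.1158 x 0.7437 0.7643
plate 79 [-0.01153337  0.76292565] [ 0.7642 -0.1127  0.0445]
div 80 [ 0.05075086 -0.22306796] [ 0.7111 -0.187   0.0437] minx 0.6855172521620511 y -0.19218906724230378 -0.18374135323640242
div2 5 [ 0.67459505 -0.07551201  0.04560801] [ 0.65444437 -0.08141745  0.04099981]
```

View pics/crop.png

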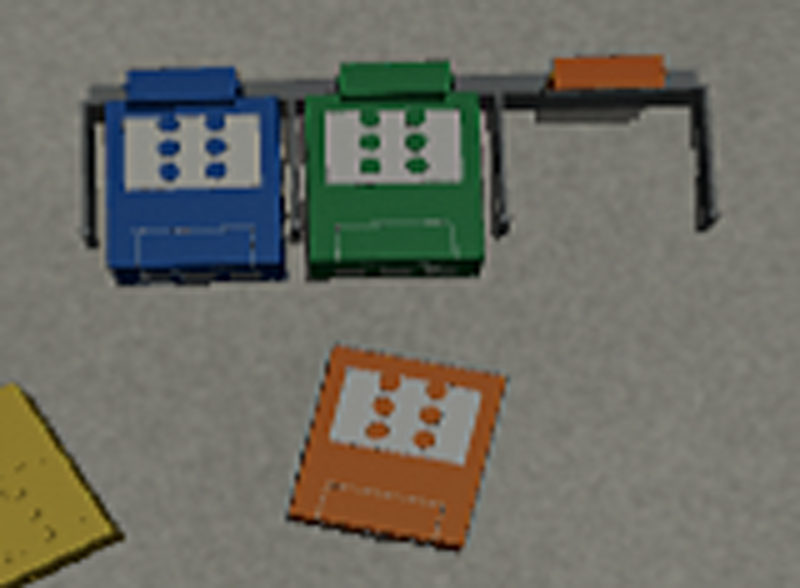

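```bash
cat >> h.py <<'E'
TH=np.deg2rad(3.2);ex=np.array([np.cos(TH),np.sin(TH)]);ey=np.array([-ex[1],ex[0]])
HOME=(.7028,-.1736)
def plan(xr,yr,z,yaw):  # target in rack-aligned axes, yaw deg of tool x relative to rack
    s=arm.get_state();R=s['tcp_rot'];w=np.r_[xr*ex+yr*ey,z]
    a=np.rad2deg(np.arctan2(R[1,0],R[0,0]));dy=(yaw+3.2-a+180)%360-180
    print('world',w.round(3),'slide cm',((w-s['tool_pos'])@R*100).round(2),'twz',round(-dy,1))
def where():
    s=arm.get_state();p=s['tool_pos'];R=s['tcp_rot']
    print('t',s['time'],'rack xy',(p[:2]@ex).round(4),(p[:2]@ey).round(4),'z',p[2].round(4),'yaw rel',np.rad2deg(np.arctan2(R[1,0],R[0,0]))-3.2,'F',np.round(s['contact_force'],1),'w',s['gripper_width'])
def carton(fn):
    for n in('top','side'):
        p,d=snap(n,n+fn+'.png');W=cloud(n,d);hsv=cv2.cvtColor(p,cv2.COLOR_RGB2HSV)
        T=((W[...,2]>.05)&(W[...,2]<.07)&(abs(W[...,1])<.3)&(W[...,0]<.83)).astype(np.uint8)
        k,lab,st,ct=cv2.connectedComponentsWithStats(T)
        for i in range(1,k):
            if st[i,4]<300: continue
            m=lab==i;P=W[m];c,s,a=cv2.minAreaRect(P[:,:2].astype(np.float32));c=np.array(c)
            a=(a-3.2+45)%90-45
            print(n,'hue',np.median(hsv[m][:,0]),'n',st[i,4],'rack xy',(c@ex).round(4),(c@ey).round(4),'yaw',round(a,1),'size',np.round(s,4))
E
python3 - <<'E'
from h import *
plan(.535,.03,.205,90); plan(.535,.03,.012,90)
E
```

```text
world [0.532 0.06  0.205] slide cm [ 5.074e+01 -3.777e+01  4.000e-02] twz -68.1
world [0.532 0.06  0.012] slide cm [ 50.74 -37.75  19.34] twz -68.1
```

send_rows([
  {"slide":[12.7,-9.4,0],"twist":[0,0,-17],"hand":0.36},
  {"slide":[12.7,-9.4,0],"twist":[0,0,-17],"hand":0.36},
  {"slide":[12.7,-9.4,0],"twist":[0,0,-17],"hand":0.36},
  {"slide":[12.7,-9.4,0],"twist":[0,0,-17],"hand":0.36},
  {"slide":[25.4,-18.9,0],"twist":[0,0,-34],"hand":0.36},
  {"slide":[25.4,-18.9,0],"twist":[0,0,-34],"hand":0.36},
  {"slide":[25.4,-18.9,0],"twist":[0,0,-34],"hand":0.36},
  {"slide":[25.4,-18.9,0],"twist":[0,0,-34],"hand":0.36},
  {"slide":[38,-28.3,0],"twist":[0,0,-51],"hand":0.36},
  {"slide":[38,-28.3,0],"twist":[0,0,-51],"hand":0.36},
  {"slide":[38,-28.3,0],"twist":[0,0,-51],"hand":0.36},
  {"slide":[38,-28.3,0],"twist":[0,0,-51],"hand":0.36},
  {"slide":[50.7,-37.8,0],"twist":[0,0,-68],"hand":0.36},
  {"slide":[50.7,-37.8,0],"twist":[0,0,-68],"hand":0.36},
  {"slide":[50.7,-37.8,0],"twist":[0,0,-68],"hand":0.36},
  {"slide":[50.7,-37.8,0],"twist":[0,0,-68],"hand":0.36},
  {"slide":[50.7,-37.8,0],"twist":[0,0,-68],"hand":0.36},
  {"slide":[50.7,-37.8,0],"twist":[0,0,-68],"hand":0.36},
])

```text
time: 1.6
tool_pos: [0.532, 0.0609, 0.2047]
tcp_rot: [[-0.057, 0.998, -0.001], [0.998, 0.057, -0.0], [-0.0, -0.001, -1.0]]
contact_force: [-0.1, -0.3, -0.4]
gripper_width: 0.0599
grip_force: 0.0
```

```bash
python3 -c "
from h import *
where();plan(.535,.03,.012,90)"
```

```text
t 1.6 rack xy 0.5346 0.0311 z 0.2047 yaw rel 90.08043808566697 F [-0.1 -0.3 -0.4] w 0.05992546801682137
world [0.532 0.06  0.012] slide cm [-0.11  0.07 19.27] twz 0.1
```

send_rows([
  {"slide":[0,0,4],"twist":[0,0,0],"hand":0.36},
  {"slide":[0,0,8],"twist":[0,0,0],"hand":0.36},
  {"slide":[0,0,12],"twist":[0,0,0],"hand":0.36},
  {"slide":[0,0,15],"twist":[0,0,0],"hand":0.36},
  {"slide":[0,0,17],"twist":[0,0,0],"hand":0.36},
  {"slide":[0,0,18.3],"twist":[0,0,0],"hand":0.36},
  {"slide":[0,0,19],"twist":[0,0,0],"hand":0.36},
  {"slide":[0,0,19],"twist":[0,0,0],"hand":0.36},
  {"slide":[-1,0,19],"twist":[0,0,0],"hand":0.36},
  {"slide":[-1.6,0,19],"twist":[0,0,0],"hand":0.36},
  {"slide":[-2.2,0,19],"twist":[0,0,0],"hand":0.36},
  {"slide":[-2.8,0,19],"twist":[0,0,0],"hand":0.36},
  {"slide":[-3.4,0,19],"twist":[0,0,0],"hand":0.36},
  {"slide":[-4,0,19],"twist":[0,0,0],"hand":0.36},
  {"slide":[-4.6,0,19],"twist":[0,0,0],"hand":0.36},
  {"slide":[-5.2,0,19],"twist":[0,0,0],"hand":0.36},
  {"slide":[-5.8,0,19],"twist":[0,0,0],"hand":0.36},
  {"slide":[-6.4,0,19],"twist":[0,0,0],"hand":0.36},
])

```text
time: 3.1
tool_pos: [0.5357, -0.0048, 0.0155]
tcp_rot: [[-0.055, 0.998, 0.0], [0.998, 0.055, 0.0], [-0.0, 0.0, -1.0]]
contact_force: [0.2, 0.6, -0.0]
gripper_width: 0.0599
grip_force: 0.8
```

```bash
python3 -c "
from h import *
where();carton('2')"
```

```text
t 3.1 rack xy 0.5346 -0.0347 z 0.0155 yaw rel 89.94917443646747 F [ 0.2  0.6 -0. ] w 0.05987820512972853
top hue 69.0 n 1378 rack xy 0.7026 -0.0617 yaw -0.4 size [0.1062 0.0902]
top hue 108.0 n 1397 rack xy 0.7035 0.0415 yaw -0.2 size [0.1072 0.0898]
top hue 12.0 n 508 rack xy 0.5473 -0.1177 yaw -2.8 size [0.1049 0.038 ]
top hue 24.0 n 1482 rack xy 0.515 0.1507 yaw 27.9 size [0.1058 0.0908]
side hue 68.0 n 1523 rack xy 0.7033 -0.0652 yaw -1.9 size [0.1121 0.1037]
side hue 109.0 n 2183 rack xy 0.7049 0.0427 yaw 0.4 size [0.1131 0.093 ]
side hue 172.0 n 2869 rack xy 0.375 0.0192 yaw 14.4 size [0.0895 0.1084]
side hue 23.0 n 3097 rack xy 0.5145 0.1515 yaw 28.2 size [0.106 0.093]
```

View pics/side2.png

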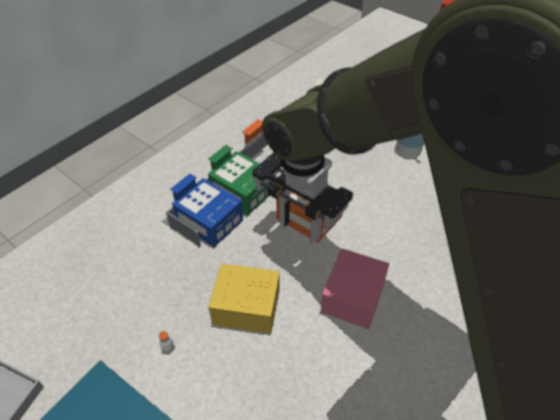

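The fingers are on the carton's left face in side view (about 300,215), and it has turned to about -3°. I'll carry on pushing sideways, then back off and lift.

send_rows([
  {"slide":[-0.6,0,0.2],"twist":[0,0,0],"hand":0.36},
  {"slide":[-1.2,0,0.2],"twist":[0,0,0],"hand":0.36},
  {"slide":[-1.8,0,0.2],"twist":[0,0,0],"hand":0.36},
  {"slide":[-2.4,0,0.2],"twist":[0,0,0],"hand":0.36},
  {"slide":[-3,0,0.2],"twist":[0,0,0],"hand":0.36},
  {"slide":[-3.6,0,0.2],"twist":[0,0,0],"hand":0.36},
  {"slide":[-4.2,0,0.2],"twist":[0,0,0],"hand":0.36},
  {"slide":[-4.8,0,0.2],"twist":[0,0,0],"hand":0.36},
  {"slide":[-5.4,0,0.2],"twist":[0,0,0],"hand":0.36},
  {"slide":[-6,0,0.2],"twist":[0,0,0],"hand":0.36},
  {"slide":[-6.6,0,0.2],"twist":[0,0,0],"hand":0.36},
  {"slide":[-7.2,0,0.2],"twist":[0,0,0],"hand":0.36},
  {"slide":[-7.5,0,0.2],"twist":[0,0,0],"hand":0.36},
  {"slide":[-7.8,0,0.2],"twist":[0,0,0],"hand":0.36},
  {"slide":[-8,0,0.2],"twist":[0,0,0],"hand":0.36},
  {"slide":[-8.1,0,0.2],"twist":[0,0,0],"hand":0.36},
  {"slide":[-8.1,0,0.2],"twist":[0,0,0],"hand":0.36},
  {"slide":[-7,0,0.2],"twist":[0,0,0],"hand":0.36},
  {"slide":[-5,0,0.2],"twist":[0,0,0],"hand":0.36},
])

```text
time: 4.78
tool_pos: [0.5384, -0.0544, 0.0135]
tcp_rot: [[-0.053, 0.999, 0.0], [0.999, 0.053, -0.0], [-0.0, 0.0, -1.0]]
contact_force: [0.6, -0.6, -0.9]
gripper_width: 0.0599
grip_force: 0.0
```

```bash
python3 -c "
from h import *
where();plan(.42,-.05,.13,90);plan(.42,-.1736,.13,0)"
```

```text
t 4.7833 rack xy 0.5345 -0.0844 z 0.0135 yaw rel 89.83450501489408 F [ 0.6 -0.6 -0.9] w 0.059912004395193515
world [ 0.422 -0.026  0.13 ] slide cm [  3.4  -11.45 -11.65] twz -0.2
world [ 0.429 -0.15   0.13 ] slide cm [ -8.96 -11.42 -11.65] twz 89.8
```

send_rows([
  {"slide":[0,0,-4],"twist":[0,0,0],"hand":0.36},
  {"slide":[0,0,-8],"twist":[0,0,0],"hand":0.36},
  {"slide":[0,0,-11.6],"twist":[0,0,0],"hand":0.36},
  {"slide":[-1,-3,-11.6],"twist":[0,0,7],"hand":0.36},
  {"slide":[-2,-6,-11.6],"twist":[0,0,14],"hand":0.36},
  {"slide":[-3,-9,-11.6],"twist":[0,0,21],"hand":0.36},
  {"slide":[-5,-12.4,-11.6],"twist":[0,0,28],"hand":0.36},
  {"slide":[-7,-12.4,-11.6],"twist":[0,0,35],"hand":0.36},
  {"slide":[-9,-12.4,-11.6],"twist":[0,0,42],"hand":0.36},
  {"slide":[-9,-12.4,-11.6],"twist":[0,0,49],"hand":0.36},
  {"slide":[-9,-12.4,-11.6],"twist":[0,0,56],"hand":0.36},
  {"slide":[-9,-12.4,-11.6],"twist":[0,0,63],"hand":0.36},
  {"slide":[-9,-12.4,-11.6],"twist":[0,0,70],"hand":0.36},
  {"slide":[-9,-12.4,-11.6],"twist":[0,0,77],"hand":0.36},
  {"slide":[-9,-12.4,-11.6],"twist":[0,0,84],"hand":0.36},
  {"slide":[-9,-12.4,-11.6],"twist":[0,0,89.8],"hand":0.36},
  {"slide":[-9,-12.4,-11.6],"twist":[0,0,89.8],"hand":0.36},
  {"slide":[-9,-12.4,-11.6],"twist":[0,0,89.8],"hand":0.36},
])

```text
time: 6.28
tool_pos: [0.4195, -0.1503, 0.1295]
tcp_rot: [[0.998, 0.062, 0.0], [0.062, -0.998, -0.0], [0.0, 0.0, -1.0]]
contact_force: [0.6, -1.1, -0.4]
gripper_width: 0.0601
grip_force: 0.0
```

```bash
python3 -c "
from h import *
where();carton('3');plan(.44,-.1736,.015,0)"
```

```text
t 6.2833 rack xy 0.4105 -0.1734 z 0.1295 yaw rel 0.3577705702655729 F [ 0.6 -1.1 -0.4] w 0.060140466783175604
top hue 70.0 n 1385 rack xy 0.7023 -0.0615 yaw -0.0 size [0.1072 0.0901]
top hue 108.0 n 1399 rack xy 0.7038 0.0411 yaw -0.9 size [0.1076 0.0901]
top hue 12.0 n 1488 rack xy 0.548 -0.171 yaw -0.2 size [0.1056 0.0907]
top hue 24.0 n 1475 rack xy 0.5151 0.1506 yaw 27.9 size [0.1058 0.0903]
top hue 173.0 n 1558 rack xy 0.3748 0.0187 yaw 14.8 size [0.091  0.1058]
side hue 69.0 n 1894 rack xy 0.7046 -0.0605 yaw -1.5 size [0.1143 0.0926]
side hue 10.0 n 1840 rack xy 0.5475 -0.17 yaw -0.4 size [0.1077 0.0945]
side hue 109.0 n 2182 rack xy 0.7043 0.0429 yaw -0.5 size [0.1121 0.0922]
side hue 172.0 n 2873 rack xy 0.3751 0.0193 yaw 14.6 size [0.0893 0.109 ]
side hue 24.0 n 3091 rack xy 0.5143 0.1518 yaw 27.5 size [0.1064 0.0931]
world [ 0.449 -0.149  0.015] slide cm [2.960e+00 1.000e-02 1.145e+01] twz 0.4
```

View pics/top3.png

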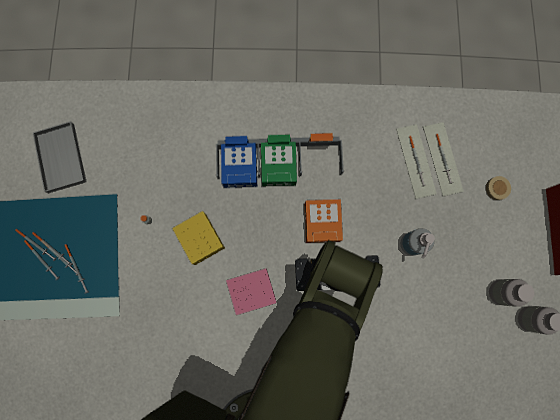

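The carton is at (323,220), square to the rack and 2–3 mm from the bay centreline. The pump bottle and its neighbours haven't moved. Next I push it straight in.

send_rows([
  {"slide":[2,0,4],"twist":[0,0,0.4],"hand":0.36},
  {"slide":[3,0,8],"twist":[0,0,0.4],"hand":0.36},
  {"slide":[3,0,11],"twist":[0,0,0.4],"hand":0.36},
  {"slide":[3,0,11.5],"twist":[0,0,0.4],"hand":0.36},
  {"slide":[4.5,0,11.5],"twist":[0,0,0.4],"hand":0.36},
  {"slide":[6,0,11.5],"twist":[0,0,0.4],"hand":0.36},
  {"slide":[6.7,0,11.5],"twist":[0,0,0.4],"hand":0.36},
  {"slide":[7.3,0,11.5],"twist":[0,0,0.4],"hand":0.36},
  {"slide":[8,0,11.5],"twist":[0,0,0.4],"hand":0.36},
  {"slide":[8.7,0,11.5],"twist":[0,0,0.4],"hand":0.36},
  {"slide":[9.4,0,11.5],"twist":[0,0,0.4],"hand":0.36},
  {"slide":[10.1,0,11.5],"twist":[0,0,0.4],"hand":0.36},
  {"slide":[10.8,0,11.5],"twist":[0,0,0.4],"hand":0.36},
  {"slide":[11.5,0,11.5],"twist":[0,0,0.4],"hand":0.36},
  {"slide":[12.2,0,11.5],"twist":[0,0,0.4],"hand":0.36},
  {"slide":[12.9,0,11.5],"twist":[0,0,0.4],"hand":0.36},
  {"slide":[13.5,0,11.5],"twist":[0,0,0.4],"hand":0.36},
  {"slide":[13.5,0,11.5],"twist":[0,0,0.4],"hand":0.36},
])

```text
time: 7.88
tool_pos: [0.5553, -0.1428, 0.0144]
tcp_rot: [[0.999, 0.052, 0.001], [0.052, -0.999, -0.0], [0.001, 0.0, -1.0]]
contact_force: [0.2, -0.2, -0.2]
gripper_width: 0.0603
grip_force: 0.0
```

```bash
python3 -c "
from h import *
where();carton('4');plan(.63,-.172,.014,0)"
```

```text
t 7.8833 rack xy 0.5465 -0.1736 z 0.0144 yaw rel -0.24433145324544414 F [ 0.2 -0.2 -0.2] w 0.060269773450883475
top hue 70.0 n 1387 rack xy 0.7024 -0.062 yaw -1.4 size [0.106  0.0899]
top hue 108.0 n 1391 rack xy 0.7037 0.0411 yaw -0.8 size [0.1076 0.09  ]
top hue 12.0 n 433 rack xy 0.6255 -0.1706 yaw -0.4 size [0.0718 0.0895]
top hue 24.0 n 1480 rack xy 0.5154 0.1506 yaw 27.7 size [0.1065 0.0906]
top hue 173.0 n 1484 rack xy 0.3747 0.0186 yaw 15.0 size [0.0907 0.1059]
side hue 10.0 n 834 rack xy 0.5988 -0.1696 yaw -0.5 size [0.1278 0.0938]
side hue 69.0 n 1885 rack xy 0.7046 -0.0654 yaw -0.1 size [0.1129 0.1027]
side hue 109.0 n 2186 rack xy 0.7046 0.0428 yaw -0.4 size [0.1126 0.0919]
side hue 172.0 n 2866 rack xy 0.3749 0.02 yaw 14.6 size [0.0894 0.1084]
side hue 24.0 n 3085 rack xy 0.5144 0.1516 yaw 28.1 size [0.106  0.0923]
world [ 0.639 -0.137  0.014] slide cm [ 8.45 -0.19  0.03] twz -0.2
```

send_rows([
  {"slide":[0.5,0,0],"twist":[0,0,-0.2],"hand":0.36},
  {"slide":[1.1,0,0],"twist":[0,0,-0.2],"hand":0.36},
  {"slide":[1.7,0,0],"twist":[0,0,-0.2],"hand":0.36},
  {"slide":[2.3,0,0],"twist":[0,0,-0.2],"hand":0.36},
  {"slide":[2.9,0,0],"twist":[0,0,-0.2],"hand":0.36},
  {"slide":[3.5,0,0],"twist":[0,0,-0.2],"hand":0.36},
  {"slide":[4.1,0,0],"twist":[0,0,-0.2],"hand":0.36},
  {"slide":[4.7,0,0],"twist":[0,0,-0.2],"hand":0.36},
  {"slide":[5.3,0,0],"twist":[0,0,-0.2],"hand":0.36},
  {"slide":[5.9,0,0],"twist":[0,0,-0.2],"hand":0.36},
  {"slide":[6.5,0,0],"twist":[0,0,-0.2],"hand":0.36},
  {"slide":[7.0,0,0],"twist":[0,0,-0.2],"hand":0.36},
  {"slide":[7.5,0,0],"twist":[0,0,-0.2],"hand":0.36},
  {"slide":[8.0,0,0],"twist":[0,0,-0.2],"hand":0.36},
  {"slide":[8.4,0,0],"twist":[0,0,-0.2],"hand":0.36},
  {"slide":[8.7,0,0],"twist":[0,0,-0.2],"hand":0.36},
  {"slide":[8.8,0,0],"twist":[0,0,-0.2],"hand":0.36},
  {"slide":[8.8,0,0],"twist":[0,0,-0.2],"hand":0.36},
])

```text
time: 9.48
tool_pos: [0.6423, -0.1384, 0.0144]
tcp_rot: [[0.998, 0.055, 0.0], [0.055, -0.998, -0.0], [0.0, 0.0, -1.0]]
contact_force: [-0.6, -0.7, 0.3]
gripper_width: 0.0603
grip_force: 0.0
```

send_rows([
  {"slide":[0.1,0,0],"twist":[0,0,0],"hand":0.36},
  {"slide":[0.2,0,0],"twist":[0,0,0],"hand":0.36},
  {"slide":[0.3,0,0],"twist":[0,0,0],"hand":0.36},
  {"slide":[0.4,0,0],"twist":[0,0,0],"hand":0.36},
  {"slide":[0.4,0,0],"twist":[0,0,0],"hand":0.36},
])

```text
time: 9.9
tool_pos: [0.6462, -0.1382, 0.0144]
tcp_rot: [[0.998, 0.055, 0.0], [0.055, -0.998, 0.0], [0.0, -0.0, -1.0]]
contact_force: [-0.5, -0.1, 0.5]
gripper_width: 0.0605
grip_force: 0.1
```

send_rows([
  {"slide":[0.1,0,0],"twist":[0,0,0],"hand":0.36},
  {"slide":[0.2,0,0],"twist":[0,0,0],"hand":0.36},
  {"slide":[0.3,0,0],"twist":[0,0,0],"hand":0.36},
  {"slide":[0.3,0,0],"twist":[0,0,0],"hand":0.36},
])

```text
time: 10.23
tool_pos: [0.6493, -0.138, 0.0145]
tcp_rot: [[0.998, 0.055, 0.0], [0.055, -0.998, -0.0], [0.0, 0.0, -1.0]]
contact_force: [-0.1, 0.1, 0.5]
gripper_width: 0.0597
grip_force: 0.0
```

```bash
python3 -c "
from h import *
where();carton('5')"
```

```text
t 10.2333 rack xy 0.6405 -0.174 z 0.0145 yaw rel -0.056794361782913416 F [-0.1  0.1  0.5] w 0.059726732124979996
top hue 69.0 n 1257 rack xy 0.7033 -0.0613 yaw -1.6 size [0.1078 0.0882]
top hue 108.0 n 1399 rack xy 0.7032 0.0419 yaw 0.2 size [0.1064 0.0901]
top hue 24.0 n 1472 rack xy 0.5152 0.1507 yaw 28.0 size [0.1067 0.0904]
top hue 173.0 n 747 rack xy 0.3845 0.0222 yaw 15.0 size [0.0701 0.1036]
side hue 10.0 n 694 rack xy 0.709 -0.1456 yaw -33.7 size [0.0833 0.1485]
side hue 70.0 n 4070 rack xy 0.7042 -0.0095 yaw -0.2 size [0.1126 0.1962]
side hue 172.0 n 2869 rack xy 0.375 0.0193 yaw 14.5 size [0.0896 0.1099]
side hue 24.0 n 3104 rack xy 0.5144 0.1513 yaw 28.0 size [0.1055 0.093 ]
```

send_rows([
  {"slide":[0.1,0,0],"twist":[0,0,0],"hand":0.36},
  {"slide":[0.2,0,0],"twist":[0,0,0],"hand":0.36},
  {"slide":[0.2,0,0],"twist":[0,0,0],"hand":0.36},
])

```text
time: 10.58
tool_pos: [0.6501, -0.138, 0.0145]
tcp_rot: [[0.998, 0.055, -0.003], [0.055, -0.998, 0.0], [-0.003, -0.0, -1.0]]
contact_force: [-11.5, -0.4, 6.8]
gripper_width: 0.0602
grip_force: 5.7
```

send_rows([
  {"slide":[0.1,0,0],"twist":[0,0,0],"hand":0.36},
  {"slide":[0.2,0,0],"twist":[0,0,0],"hand":0.36},
  {"slide":[0.2,0,0],"twist":[0,0,0],"hand":0.36},
])

```text
time: 10.83
tool_pos: [0.65, -0.138, 0.0145]
tcp_rot: [[0.998, 0.055, -0.008], [0.055, -0.998, 0.001], [-0.008, -0.001, -1.0]]
contact_force: [-32.0, 0.3, 17.6]
gripper_width: 0.0605
grip_force: 15.7
```

The carton is against the plate, with a firm rising force and the tool stalled. I'll back off, lift and check.

send_rows([
  {"slide":[-0.3,0,0],"twist":[0,0,0],"hand":0.36},
  {"slide":[-0.8,0,0],"twist":[0,0,0],"hand":0.36},
  {"slide":[-2,0,0],"twist":[0,0,0],"hand":0.36},
  {"slide":[-5,0,0],"twist":[0,0,0],"hand":0.36},
  {"slide":[-8,0,-3],"twist":[0,0,0],"hand":0.36},
  {"slide":[-12,0,-7],"twist":[0,0,0],"hand":0.36},
  {"slide":[-16,0,-11],"twist":[0,0,0],"hand":0.36},
  {"slide":[-20,0,-14],"twist":[0,0,0],"hand":0.36},
  {"slide":[-24,0,-14],"twist":[0,0,0],"hand":0.36},
  {"slide":[-27,0,-14],"twist":[0,0,0],"hand":0.36},
  {"slide":[-27,0,-14],"twist":[0,0,0],"hand":0.36},
])

```text
time: 11.75
tool_pos: [0.3806, -0.1524, 0.1554]
tcp_rot: [[0.999, 0.055, 0.002], [0.055, -0.999, -0.001], [0.002, 0.001, -1.0]]
contact_force: [0.2, -0.5, 0.3]
gripper_width: 0.0602
grip_force: 0.0
```

```bash
python3 -c "
from h import *
where();carton('6')
p=cv2.imread('pics/top6.png');cv2.imwrite('pics/crop6.png',cv2.resize(p[110:260,130:450],None,fx=2.5,fy=2.5,interpolation=cv2.INTER_CUBIC))"
```

```text
t 11.75 rack xy 0.3715 -0.1734 z 0.1554 yaw rel -0.07112169524066791 F [ 0.2 -0.5  0.3] w 0.06022163016456082
top hue 69.0 n 1384 rack xy 0.7024 -0.0619 yaw -1.0 size [0.1061 0.09  ]
top hue 11.0 n 1389 rack xy 0.7034 -0.1714 yaw -0.1 size [0.1072 0.0908]
top hue 108.0 n 1395 rack xy 0.7041 0.0417 yaw -0.1 size [0.1084 0.0902]
top hue 24.0 n 1480 rack xy 0.5152 0.1509 yaw 27.8 size [0.1068 0.0908]
top hue 172.0 n 1561 rack xy 0.3748 0.0188 yaw 14.9 size [0.0908 0.1061]
side hue 10.0 n 1639 rack xy 0.7048 -0.1704 yaw 0.7 size [0.1126 0.0938]
side hue 69.0 n 1895 rack xy 0.7041 -0.0605 yaw -1.1 size [0.1128 0.0932]
side hue 109.0 n 2177 rack xy 0.7037 0.043 yaw 0.2 size [0.1122 0.092 ]
side hue 172.0 n 2872 rack xy 0.3753 0.0187 yaw 14.8 size [0.0892 0.1085]
side hue 23.0 n 3101 rack xy 0.5147 0.1509 yaw 27.9 size [0.1057 0.0944]
```

View pics/crop6.png

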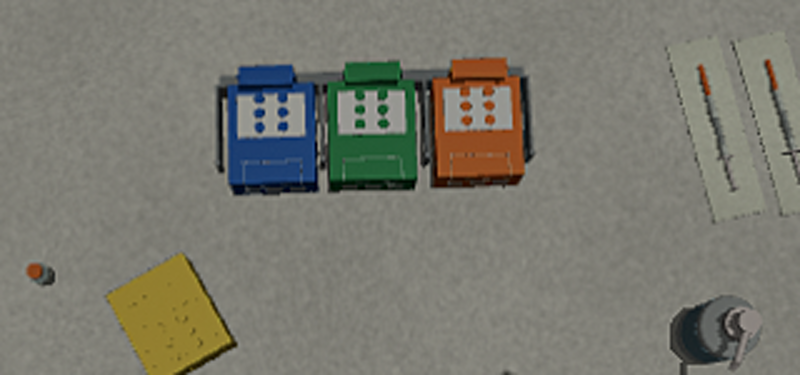

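View pics/side6.png

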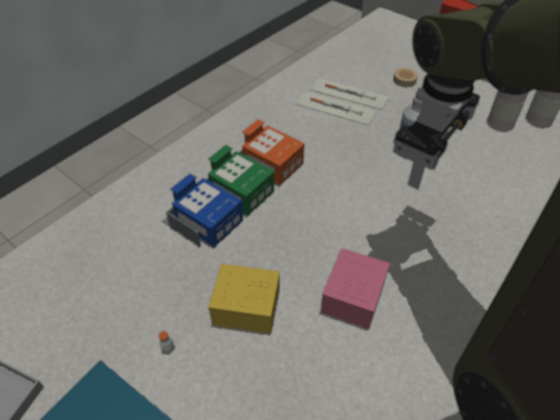

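The orange carton stands home and square in line with its neighbours (crop at 477,135). The vial, bottle and other cartons haven't moved, and the robot is clear.

```bash
python3 -c "
from workcell import arm
print(arm.hand_in())"
```

```text
the job is handed in; nothing more can be done
None
```

The orange carton was pushed into the bay under the orange tab and stands square against the back plate, in line with its neighbours; nothing else was moved, and the job was handed in at about 12 s.

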